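Seat a blender battery pack in its charger

TASK

Put the cordless blender's battery pack on charge: rock it into the charger's bay contact end first, nose under the lip and pushed back against the sprung contacts, then bring the heel down behind its stop until the pack lies flat and fully home in the bay, and let go of it. Work gently and by feel, since the bay's place along the charger is not exactly known: never ram the contacts against their stop, never force a heel that jams. Leave the mug, the cup, the spice jar and the spoon where they stand.

Things in the scene. Friction and masses are not known exactly. Their poses are not given: they have to be found in the camera images.
- pack: Blender battery pack, a hard block flat on the worktop: 78 long (x), 36 wide (y), 28 high (z), grey on a black lower half, 0.24 kg. Origin: centre of its underside, z up. +x end: contact end with brass pads. -x end: heel, thumb ribs on top, lower edge bevelled 1. Grasp across the 36 width; once it is seated, charger parts beside its middle reach 5 above its underside: keep fingertips higher.
- pack_nose (a point): Middle of the end face of the nose, at 39, 0, 6 in the pack's frame. The nose is the last 10 of the pack's contact end and only 12 high (a step down from 28), so that it can go under the charger's lip while the pack is tilted nose down, 10 to 20 degrees.
- charger: White charger, fast on the worktop: base 129 x 68, rim 15 high, x from -62 to 67. Origin: on the worktop under the bay's nominal middle; z up, x along the bay to the contact end. A grey cradle in it is the bay. The cradle floats: it stands up to 7 to either side of nominal along x as a whole (floor, rails, stop, lip, contacts), new each time, not measured, too stiff to shift (70 N).
- bay_floor (a point): Nominal middle of the bay's level floor, 10 above the worktop. The bay is 38 wide between guide rails with bevelled tops, 13 above the floor near both ends and 5 above it along the middle (x -27 to 22), which leaves room for fingertips. Charger and pack are sturdy up to 45 N of contact force on the charger all told (the seated pack's spring makes up some 18 of it).
- bay_heel (a point): Top of the heel stop's inner face, nominal, at -39, 0, 19 in the charger's frame. The stop is a low wall across the bay, 9 above the floor, 6 thick, square-edged; a heel that is not far enough forward jams on top of it. The seated pack's heel rests against it; friction there may need a press of 5 to 15 N on the pack's top near the heel to bring it fully down.
- bay_lip (a point): Lower front edge of the lip that overhangs the contact end, nominal, at 33.5, 0, 25.5 in the charger's frame. The lip's underside is 15.5 above the floor and its top 20 above it. Opening from lip to heel stop is 72.5: too short for the pack to go straight down.
- bay_contacts (a point): Face of the sprung contact block under the lip, nominal, at 34, 0, 17 in the charger's frame. It yields to +x against a spring: 1.8 N at first touch, 1.2 N more per mm, 11.4 N at 8, where it meets a rigid stop. Rocking the heel down behind its stop needs it pushed back 6 to 8, that is 9 to 11 N; seated, 5 (8 N). The contacts must never bear over 16 N.
- mug: White mug, 74 across, 83 high, with a handle; bystander behind the work. Origin: under its middle.
- spice_jar: Glass spice jar with steel lid, 47 across, 102 high; bystander at the right. Origin: centre of its underside.
- cup: Cream espresso cup standing upside down, 62 across, 56 high; bystander at the right. Origin: centre of its underside.
- spoon: Steel teaspoon, 130 long (its x), 27 wide, lying behind the work; bystander. Origin: under its middle.
Not all that is in view belongs to the job. There is more than one size of the pack; the job needs the larger.

How it is judged:
On the way:
1. the pack is in the bay nose first: its nose down at the contact end, its heel still raised (x of pack_nose in the frame of charger above 0.029 m and z of pack_nose in the frame of charger below 0.024 m and angle between pack's own z axis and vertical above 0.07 rad and angle between the x axis of pack and the x axis of charger, either way round below 0.5 rad), for 0.1 s.
At the end, for the whole second after the job is handed in: The pack lies in the charger's bay: its underside within 2 mm of the bay floor, level to 0.03 rad, its long axis within 0.06 rad of the bay's, centred across it to 3 mm and along it to 11 mm, at rest and released (z of pack in the frame of charger between 0.008 and 0.012 m and x of pack in the frame of charger between -0.011 and 0.011 m and y of pack in the frame of charger between -0.003 and 0.003 m and angle between pack's own z axis and vertical below 0.03 rad and angle between the x axis of pack and the x axis of charger, either way round below 0.06 rad and linear speed of pack below 0.01 m/s); the robot touches nothing.
It fails at once if the charger is pushed or knocked with more than 45 N, by the pack or by the robot (contact force between charger and anything else above 45 N).
It fails at once if the sprung contacts are pressed with more than 16 N (contact force between pack and charger_contacts_c0 above 16 N).
It fails at once if a bystander is disturbed: mug, cup, jar or spoon moved more than 20 mm (distance of any of mug, spice_jar, cup, spoon from where it was at the start of the episode above 0.02 m).
It also fails if it takes over 67 s, if anything falls off the work surface, if the arm or the gripper's body presses on something with over 40 N, if the wrist force passes 120 N, or if a joint passes its speed limit or range.

ROBOT

A 6-joint arm with a two-finger parallel gripper is mounted at the origin on a cart in front of the work surface, level with it; the furniture and walls round the work are solid. World frame = base frame: x ahead of the robot, y to its left, z up, the work surface at z = 0. Lengths are in m, angles in rad, forces in N, time in s.
With the tool pointing down it reaches from about 0.375 to 0.9 m from the base axis. Payload 3.1 kg.
Tool frame: the origin (TCP) lies between the finger pads; the fingertips stand manip.finger_overhang ahead of it and the grasp point (between the pads) lies 5 mm behind it (manip.finger_overhang is the distance from the TCP to the fingertips, in m); z points along the fingers, y is the line along which they close (so a half turn about z gives the same grasp; the last joint's range is limited). The gripper opens to 85 mm and grips with 20 to 120 N. Pads are 22 mm wide; open, the fingers measure 114 mm over their backs; the gripper's body (76 mm by 85 mm) begins 54 mm behind the grasp point. The pads swing forward as they close: fully open they stand 13 mm farther back than shut.
Start: joints at [1.022, 0.527, 1.433, -0, 1.181, -0.178], TCP at [0.226, 0.583, 0.245] pointing down, gripper open.
Joint ranges: [-3.08, 3.08], [-0.75, 2.2], [0.22, 2.44], [-1.43, 4.57], [0, 2.65], [-2.85, 2.85]. Speed limits (rad/s): [2.79, 2.79, 3.14, 3.14, 3.14, 3.14].

INTERFACE

Orientations are given as a unit quaternion [x, y, z, w].
In Python, from station import manip gives the robot as it stands.
- The arm moves only by the tool drive_tool, never from a script. Its argument "plan" is a list of rows, each a list of 7 numbers: the shift along the tool's x, y, z in m, then the turn, a rotation vector about the tool's x, y, z in degrees, then the opening, from -1 (shut) to 1 (fully open). In form: [[x, y, z, wx, wy, wz, gripper], ...]. A call has 1 to 10 rows; each row shifts and turns the commanded pose from where the row before left it, along the tool's axes as they then stand; what a row does not reach is not made up. A row lasts 1/10 s, in which the tool goes at most 50 mm and 8.59 degrees, less where a joint would pass 70% of its speed; a pose out of reach is approached as far as the arm can. A call is refused whole if a number of a shift passes 0.05 or a number of a turn 8.59, either way. A call with a gripper value outside its range is refused whole. The fingers move at their own pace and stop on an object; "newtons" is the grip in N (left out, the last holds). Time passes only in rows, so rows that do not move let the fingers close. It gives the time, the measured TCP pose, the force, the opening and the grip force at its end, in the units of the state.
- manip.sense(): the state, without advancing time (a new reading comes with each control period).
- manip.snapshot(name): name is "scene" or "top"; returns a dict with "image" (384x512x3 uint8, red, green, blue), "z_map" (384x512 float32, m along the optical axis (not along the pixel's ray), 0 where there is no reading), "fov_y" (degrees; the focal length in pixels is half the picture's height over the tangent of half this angle, whatever the lens; pixels are square), "cx", "cy" (the principal point, pixels), "extrinsics" (4x4, takes a point from camera to world coordinates). Camera axes: x right, y up, looking along -z (the intrinsics and any distortion apply to the point x, -y, -z); pixel columns grow to the right and rows downward; lengths in m; the calibration is good to about 2 mm. A picture is of the moment at which its call begins.
- manip.sign_off(): hands the job in; it is judged then, once.
The state is a dict: "t": time; "q": joint angles; "qd": joint speeds; "tau": joint torques, N m; "tcp_pos": TCP position; "tool_rot": TCP orientation; "force": force on the tool from outside, world axes, zero at the start; "ft_torque": the same for the moment, N m; "finger_gap": opening from 0.0 (shut) to 1.0 (fully open); "gripper_force": force on a finger pad.
Only numpy, scipy, OpenCV 4.12 (cv2) and the standard library are available. Lean on these libraries where they do the work, as an engineer would, in place of code of your own. Each camera call takes 0.05 s, during which the arm holds its last target. There are 200 camera calls.

## Working session

There is one attempt and no reset: what is moved stays moved. The work goes in short steps, Python scripts to look and compute and a tool call to move; the robot and the scene stay as the last step left them, time stands still between calls to the robot, and variables do not carry over. Pictures are saved under pics/ and viewed, at most 10 in all, crops included, and the job is handed in when it is done.

Besides the shell and the picture viewer there is one more tool, called after "Call:" as name(argument=value, ...), one argument or row to a line, values as JSON. drive_tool: Moves the arm, as the interface text tells. Its arguments: {"type":"object","properties":{"plan":{"type":"array"},"newtons":{"type":"number"}},"required":["plan"]}

```bash
mkdir -p pics; ls; cat > h.py <<'E'
import numpy as np, cv2
from station import manip
def snap(n):
    s=manip.snapshot(n); np.savez('/tmp/%s.npz'%n,**s); return s
def load(n): return dict(np.load('/tmp/%s.npz'%n))
def f(s): return 192/np.tan(np.radians(float(s['fov_y']))/2)
def world(s):
    z=s['z_map']; v,u=np.mgrid[:384,:512]; F=f(s)
    p=np.stack([(u-s['cx'])/F*z,-(v-s['cy'])/F*z,-z],-1); E=s['extrinsics']
    return p@E[:3,:3].T+E[:3,3]
def ray(s,u,v,h):
    F=f(s);E=s['extrinsics'];d=E[:3,:3]@np.array([(u-s['cx'])/F,-(v-s['cy'])/F,-1]);o=E[:3,3]
    return o+d*(h-o[2])/d[2]
E
python3 - <<'E'
from h import *
for n in('scene','top'):
    s=snap(n); print(n,s.keys(),s['fov_y'],s['cx'],s['cy'],s['extrinsics'].round(3).tolist())
    cv2.imwrite('pics/%s0.png'%n,cv2.cvtColor(s['image'],cv2.COLOR_RGB2BGR))
print(manip.sense(),manip.finger_overhang)
E
```

```text
pics
scene dict_keys(['image', 'z_map', 'fov_y', 'cx', 'cy', 'extrinsics']) 50.96042162457199 255.70673958304545 198.2693239783617 [[0.135, 0.641, -0.756, -0.265], [-0.991, 0.087, -0.103, -0.401], [0.0, 0.763, 0.647, 0.711], [0.0, 0.0, 0.0, 1.0]]
top dict_keys(['image', 'z_map', 'fov_y', 'cx', 'cy', 'extrinsics']) 53.63559163856597 249.43546566418706 196.11294299245878 [[0.016, 0.98, -0.198, 0.388], [-1.0, 0.017, 0.005, -0.305], [0.008, 0.198, 0.98, 0.905], [0.0, 0.0, 0.0, 1.0]]
{'t': 0.1, 'q': array([ 1.02250099e+00,  5.28378070e-01,  1.43374874e+00,  4.72883640e-06,
        1.18139793e+00, -1.78495948e-01]), 'qd': array([-7.99498421e-05, -1.89223421e-03, -2.93638750e-03, -6.10731889e-04,
       -5.76543492e-04, -1.26090786e-03]), 'tau': array([ 1.91263052e-04, -4.43303955e+01, -1.78586411e+01, -1.95500552e-04,
        3.98400807e-03, -2.44686430e-05]), 'tcp_pos': array([0.22554311, 0.58224026, 0.24443654]), 'tool_rot': array([ 1.83848736e-01,  9.82954073e-01, -9.02177126e-04, -3.45423344e-04]), 'force': array([-0.28859561, -0.0021664 , -1.03728186]), 'ft_torque': array([ 0.0354269 ,  0.00727495, -0.01582732]), 'gripper_force': 0.0, 'finger_gap': 1.0002212321459025} 0.014
```

View pics/top0.png

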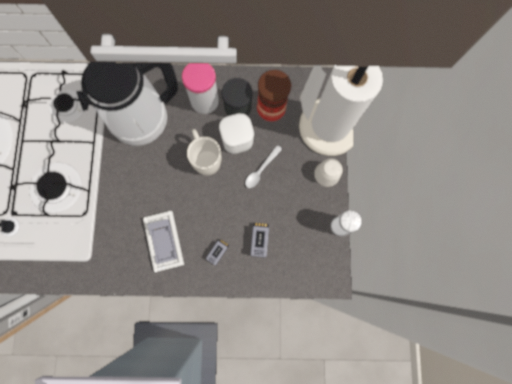

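View pics/scene0.png

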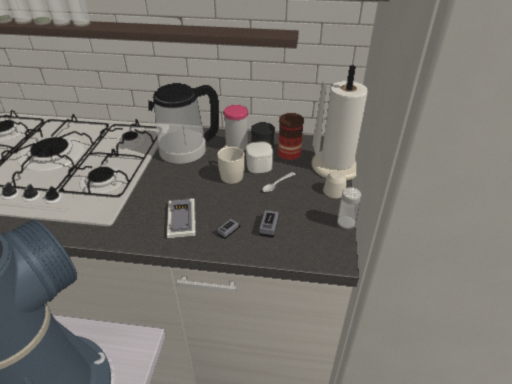

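The top view shows the charger at about (163,241), with two pack candidates: A at (260,240), larger, and B at (217,252), smaller. A fits 78 x 36 better. I'll confirm that with sizes and an enlarged crop.

```bash
python3 - <<'E'
from h import *
a=load('top');b=load('scene')
im=cv2.cvtColor(a['image'],cv2.COLOR_RGB2BGR)[200:280,135:285]; im2=cv2.cvtColor(b['image'],cv2.COLOR_RGB2BGR)[185:250,150:300]
im=cv2.resize(im,None,fx=5,fy=5,interpolation=cv2.INTER_CUBIC);im2=cv2.resize(im2,(750,325),interpolation=cv2.INTER_CUBIC)
cv2.imwrite('pics/crop1.png',cv2.resize(np.vstack([im,im2[:,:750]]),None,fx=.82,fy=.82))
for n,s,boxes in(('top',a,dict(ch=(140,205,190,275),A=(240,218,280,265),B=(202,235,234,270))),('scene',b,dict(ch=(155,190,205,245),A=(252,200,290,245),B=(212,212,245,245)))):
    W=world(s)
    for k,(u0,v0,u1,v1) in boxes.items():
        w=W[v0:v1,u0:u1].reshape(-1,3); w=w[s['z_map'][v0:v1,u0:u1].ravel()>0]
        print(n,k,'table z',np.median(w[:,2][w[:,2]<.006]).round(4),'zpct',np.percentile(w[:,2],[50,80,95,99]).round(4))
        lo,hi=dict(ch=(.008,.04),A=(.02,.035),B=(.01,.035))[k]
        p=w[(w[:,2]>lo)&(w[:,2]<hi)]
        r=cv2.minAreaRect((p[:,:2]*1000).astype(np.float32)); print(r,len(p),'pca mean',p.mean(0).round(4))
E
```

```text
top ch table z 0.0007 zpct [0.0033 0.0147 0.0237 0.0318]
((459.0793151855469, -108.84620666503906), (131.31167602539062, 68.48590850830078), 15.544417381286621) 1519 pca mean [ 0.4572 -0.1099  0.0155]
top A table z 0.0009 zpct [0.0017 0.0276 0.0304 0.0315]
((459.4481201171875, -334.3252868652344), (35.71635055541992, 68.05502319335938), 85.59371948242188) 463 pca mean [ 0.459  -0.3343  0.0289]
top B table z 0.0008 zpct [0.0015 0.0186 0.0223 0.0237]
((434.5850830078125, -237.29046630859375), (25.584489822387695, 55.315574645996094), 57.71583557128906) 251 pca mean [ 0.4324 -0.236   0.0206]
scene ch table z -0.0003 zpct [0.0007 0.0131 0.0216 0.0297]
((454.24627685546875, -110.6816635131836), (129.64407348632812, 68.09224700927734), 15.923571586608887) 932 pca mean [ 0.449  -0.1124  0.0152]
scene A table z -0.0002 zpct [0.0003 0.0137 0.0285 0.0297]
((456.3084411621094, -335.17169189453125), (36.17266082763672, 69.03648376464844), 85.95028686523438) 310 pca mean [ 0.4521 -0.3354  0.0273]
scene B table z -0.0002 zpct [0.0003 0.0072 0.0205 0.022 ]
((429.8877258300781, -236.84628295898438), (28.26421546936035, 51.56096267700195), 56.141719818115234) 200 pca mean [ 0.4256 -0.2369  0.0186]
```

View pics/crop1.png

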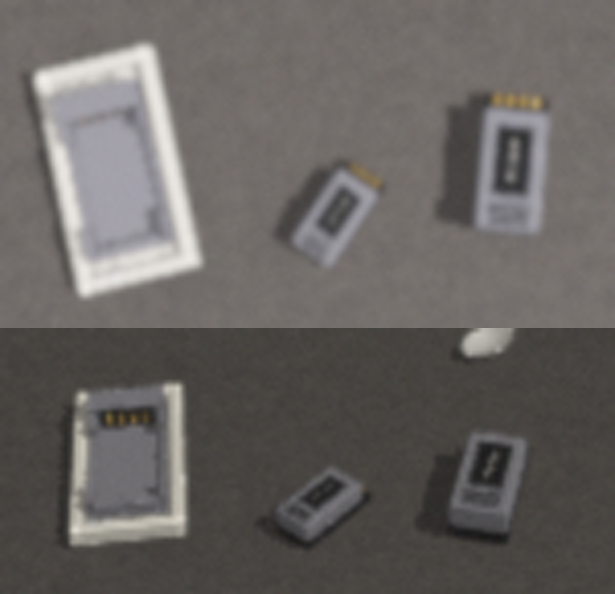

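The crop confirms it: A at (260,240) has a top face of 68 x 36 mm and stands 28 mm high, and B is only about 53 x 26. A's contacts point away from the robot, and so does the charger's contact end. Next I'll locate the cradle within the charger.

```bash
python3 - <<'E'
from h import *
import itertools
for n,c,yaw in(('top',(459.1,-108.85),15.54),('scene',(454.25,-110.7),15.92)):
    s=load(n);W=world(s)*1000
    t=np.radians(yaw);d=W[...,:2]-np.array(c);x=d[...,0]*np.cos(t)+d[...,1]*np.sin(t)+2.5;y=-d[...,0]*np.sin(t)+d[...,1]*np.cos(t)
    g=s['image'].mean(-1); z=W[...,2]
    print(n,'x: z(mid |y|<14) gray')
    for a in range(-66,72,3):
        m=(abs(y)<14)&(abs(x-a)<1.5)&(s['z_map']>0)
        if m.sum(): print(a,z[m].mean().round(1),z[m].max().round(1),g[m].mean().round(0),end=' | ')
    print('\n y: z for |x|<18')
    for b in range(-36,38,2):
        m=(abs(y-b)<1)&(abs(x)<18)&(s['z_map']>0)
        if m.sum(): print(b,z[m].mean().round(1),g[m].mean().round(0),end=' | ')
    print()
E
```

```text
top x: z(mid |y|<14) gray
-66 0.2 2.7 118.0 | -63 7.7 17.9 172.0 | -60 15.5 17.7 219.0 | -57 15.2 17.2 221.0 | -54 8.9 15.2 210.0 | -51 7.5 11.0 214.0 | -48 13.1 22.9 207.0 | -45 18.9 21.6 176.0 | -42 17.0 21.8 158.0 | -39 10.3 13.2 146.0 | -36 10.5 12.8 150.0 | -33 11.1 13.8 161.0 | -30 11.2 15.9 160.0 | -27 9.5 12.3 161.0 | -24 11.1 13.4 163.0 | -21 11.3 14.5 165.0 | -18 10.9 13.2 165.0 | -15 10.4 14.3 165.0 | -12 10.7 13.3 165.0 | -9 10.7 12.4 165.0 | -6 10.9 15.0 165.0 | -3 10.9 14.7 165.0 | 0 10.9 13.7 165.0 | 3 10.8 12.6 165.0 | 6 10.4 15.3 165.0 | 9 10.7 15.1 164.0 | 12 10.4 13.5 164.0 | 15 10.2 13.3 164.0 | 18 10.5 13.5 164.0 | 21 10.7 12.6 163.0 | 24 10.3 12.5 161.0 | 27 11.4 14.6 157.0 | 30 18.4 33.6 143.0 | 33 29.9 34.6 153.0 | 36 30.7 33.7 163.0 | 39 30.7 32.9 164.0 | 42 31.1 35.9 164.0 | 45 30.8 32.8 164.0 | 48 30.4 31.0 165.0 | 51 7.5 9.9 170.0 | 54 6.9 9.2 182.0 | 57 9.0 16.2 202.0 | 60 15.2 19.8 220.0 | 63 15.9 18.0 219.0 | 66 14.5 17.1 197.0 | 69 2.9 10.2 175.0 | 
 y: z for |x|<18
-36 0.5 130.0 | -34 6.3 185.0 | -32 15.8 225.0 | -30 15.3 227.0 | -28 15.6 216.0 | -26 
[... 1158 characters left out ...]
76.0 | 36 20.0 31.3 74.0 | 39 26.3 31.3 99.0 | 42 29.8 32.5 111.0 | 45 29.8 31.3 110.0 | 48 29.2 30.7 109.0 | 51 29.1 29.1 93.0 | 
 y: z for |x|<18
-36 0.2 105.0 | -34 8.6 145.0 | -32 14.6 183.0 | -30 14.8 171.0 | -28 14.3 170.0 | -26 14.2 135.0 | -24 12.7 110.0 | -22 15.1 98.0 | -20 14.1 90.0 | -18 10.3 88.0 | -16 9.9 106.0 | -14 9.7 112.0 | -12 10.4 111.0 | -10 9.0 111.0 | -8 9.9 112.0 | -6 9.8 112.0 | -4 10.4 111.0 | 0 9.6 111.0 | 2 10.5 111.0 | 4 9.4 111.0 | 6 9.2 111.0 | 8 8.6 112.0 | 10 9.9 112.0 | 12 10.1 112.0 | 14 9.2 111.0 | 16 10.4 110.0 | 18 11.3 110.0 | 20 12.3 112.0 | 22 14.4 115.0 | 24 15.1 134.0 | 26 13.9 173.0 | 28 15.0 183.0 | 30 15.2 165.0 | 32 14.6 162.0 | 34 14.5 100.0 |
```

Call:
drive_tool(
  plan=[
    [-0.05, 0, 0, 0, 0, -8.5, 1],
    [-0.05, 0, 0, 0, 0, -8.5, 1],
    [-0.0113, -0.0486, 0, 0, 0, 0, 1],
    [-0.0113, -0.0486, 0, 0, 0, 0, 1],
    [-0.0113, -0.0486, 0, 0, 0, 0, 1],
    [-0.0113, -0.0486, 0, 0, 0, 0, 1],
    [-0.0113, -0.0486, 0, 0, 0, 0, 1],
    [-0.0113, -0.0486, 0, 0, 0, 0, 1],
    [-0.0113, -0.0486, 0, 0, 0, 0, 1],
    [-0.0113, -0.0486, 0, 0, 0, 0, 1],
  ],
)

```text
t: 1.1
tcp_pos: [0.3786, 0.1577, 0.2452]
tool_rot: [0.039, 0.999, -0.0, 0.0]
force: [1.5, 0.2, 0.4]
finger_gap: 1.002
gripper_force: 0.0
```

Call:
drive_tool(
  plan=[
    [-0.0113, -0.0486, 0, 0, 0, 0, 1],
    [-0.0113, -0.0486, 0, 0, 0, 0, 1],
    [-0.0113, -0.0486, 0, 0, 0, 0, 1],
    [-0.0113, -0.0486, 0, 0, 0, 0, 1],
    [-0.0113, -0.0486, 0, 0, 0, 0, 1],
    [-0.0113, -0.0486, 0, 0, 0, 0, 1],
    [-0.0113, -0.0486, 0, 0, 0, 0, 1],
    [-0.0113, -0.0486, 0, 0, 0, 0, 1],
    [-0.0113, -0.0486, 0.02, 0, 0, 0, 1],
    [0, 0, 0.02, 0, 0, 0, 1],
  ],
)

```text
t: 2.1
tcp_pos: [0.4474, -0.2887, 0.207]
tool_rot: [0.042, 0.999, -0.003, 0.003]
force: [0.6, 1.6, 0.1]
finger_gap: 1.003
gripper_force: 0.0
```

Call:
drive_tool(
  plan=[
    [-0.008, -0.022, 0.02, 0, 0, -0.5, 1],
    [-0.008, -0.023, 0.03, 0, 0, 0, 1],
    [0, 0, 0.035, 0, 0, 0, 1],
    [0, 0, 0.035, 0, 0, 0, 1],
    [0, 0, 0, 0, 0, 0, 1],
    [0, 0, 0, 0, 0, 0, 1],
  ],
)

```text
t: 2.7
tcp_pos: [0.4576, -0.3269, 0.0864]
tool_rot: [0.035, 0.999, 0.001, -0.001]
force: [1.1, 0.5, 0.0]
finger_gap: 1.003
gripper_force: 0.0
```

```bash
cat >> h.py <<'E'
from scipy.spatial.transform import Rotation as R
def go(x,y,z=None,yaw=None,tilt=0):
    "shift in the tool's axes, and turn (deg, tool axes), to a target TCP pose"
    s=manip.sense();T=R.from_quat(s['tool_rot']); p=s['tcp_pos']
    print('t',round(s['t'],2),'pos',p.round(4),'F',s['force'].round(1),'gap',round(s['finger_gap'],3))
    print('shift mm',(T.inv().apply(np.array([x,y,p[2] if z is None else z])-p)*1000).round(2))
    if yaw is not None:
        G=R.from_euler('ZYX',[yaw,tilt,0],degrees=True)*R.from_matrix(np.diag([-1,1,-1.]))
        print('turn',(T.inv()*G).as_rotvec(degrees=True).round(2))
E
python3 -c "
from h import *
go(.46,-.3348,.02,-4.2)
s=snap('top');cv2.imwrite('pics/t1.png',cv2.resize(cv2.cvtColor(s['image'],cv2.COLOR_RGB2BGR)[190:300,200:320],None,fx=5,fy=5))"
```

```text
t 2.7 pos [ 0.4576 -0.3269  0.0864] F [1.1 0.5 0. ] gap 1.003
shift mm [-3.06 -7.83 66.38]
turn [ 0.07 -0.08  0.18]
```

View pics/t1.png

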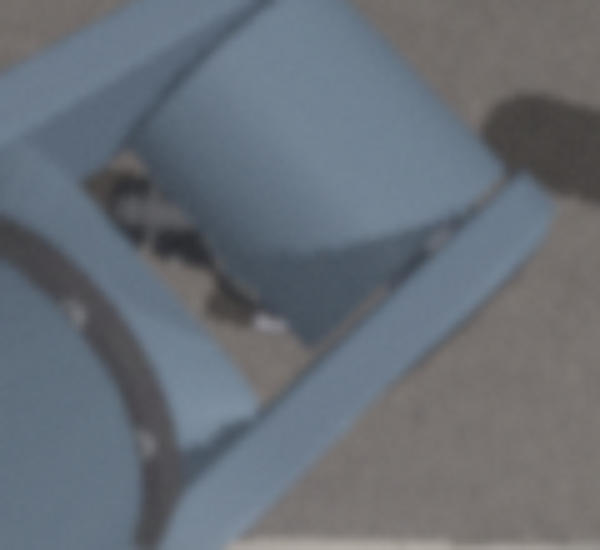

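The arm hides the pack in this view, so I'll use the measured pose and descend.

Call:
drive_tool(
  plan=[
    [-0.003, -0.008, 0.02, 0, 0, 0, 1],
    [0, 0, 0.025, 0, 0, 0, 1],
    [0, 0, 0.015, 0, 0, 0, 1],
    [0, 0, 0.006, 0, 0, 0, 1],
    [0, 0, 0, 0, 0, 0, 1],
    [0, 0, 0, 0, 0, 0, 1],
  ],
)

```text
t: 3.35
tcp_pos: [0.4608, -0.3358, 0.0217]
tool_rot: [0.035, 0.999, -0.001, 0.001]
force: [0.2, -0.9, 0.3]
finger_gap: 1.003
gripper_force: 0.0
```

```bash
python3 -c "
from h import *
go(.46,-.3348,.0195,-4.2)"
```

```text
t 3.35 pos [ 0.4608 -0.3358  0.0217] F [ 0.2 -0.9  0.3] gap 1.003
shift mm [0.84 0.9  2.18]
turn [-0.06  0.07  0.19]
```

Close the grip gently first, then firm it up.

Call:
drive_tool(
  plan=[
    [0.0008, 0.0009, 0.002, 0, 0, 0, 0],
    [0, 0, 0, 0, 0, 0, -0.5],
    [0, 0, 0, 0, 0, 0, -1],
    [0, 0, 0, 0, 0, 0, -1],
    [0, 0, 0, 0, 0, 0, -1],
    [0, 0, 0, 0, 0, 0, -1],
    [0, 0, 0, 0, 0, 0, -1],
    [0, 0, 0, 0, 0, 0, -1],
  ],
  newtons=60,
)

```text
t: 4.15
tcp_pos: [0.4598, -0.3347, 0.0193]
tool_rot: [0.035, 0.999, -0.0, 0.0]
force: [0.4, 0.3, 5.1]
finger_gap: 0.409
gripper_force: 62.7
```

```bash
python3 -c "
from h import *
go(.46,-.3348,.0195,-4.2)"
```

```text
t 4.15 pos [ 0.4598 -0.3347  0.0193] F [0.4 0.3 5.1] gap 0.409
shift mm [-0.17 -0.08 -0.22]
turn [-0.04  0.04  0.18]
```

Call:
drive_tool(
  plan=[
    [0, 0, -0.01, 0, 0, 0, -1],
    [0, 0, -0.03, 0, 0, 0, -1],
    [0, 0, -0.04, 0, 0, 0, -1],
    [0, 0.02, -0.02, 0, 0, -5, -1],
    [0, 0.04, 0, 0, 0, -5, -1],
    [0, 0.04, 0, 0, 0, -5, -1],
    [0, 0.04, 0, 0, 0, -5, -1],
    [0, 0.04, 0, 0, 0, 0, -1],
    [0, 0, 0, 0, 0, 0, -1],
    [0, 0, 0, 0, 0, 0, -1],
  ],
)

```text
t: 5.15
tcp_pos: [0.4369, -0.1558, 0.1188]
tool_rot: [-0.14, 0.99, 0.0, -0.0]
force: [0.3, -0.6, -2.8]
finger_gap: 0.408
gripper_force: 61.8
```

```bash
python3 -c "
from h import *
go(.4429,-.1137,.0896,15.7,15);go(.4429,-.1137,.0896,15.7,0)"
```

```text
t 5.15 pos [ 0.4369 -0.1558  0.1188] F [ 0.3 -0.6 -2.8] gap 0.408
shift mm [-17.43  38.83  29.18]
turn [-0.02 14.96  0.4 ]
t 5.15 pos [ 0.4369 -0.1558  0.1188] F [ 0.3 -0.6 -2.8] gap 0.408
shift mm [-17.43  38.83  29.18]
turn [ 0.03 -0.04  0.4 ]
```

Call:
drive_tool(
  plan=[
    [-0.009, 0.02, 0.005, 0, 0, 0.4, -1],
    [-0.0085, 0.019, 0.009, 0, 0, 0, -1],
    [0, 0, 0, 0, 5, 0, -1],
    [0, 0, 0, 0, 5, 0, -1],
    [0, 0, 0, 0, 5, 0, -1],
    [0, 0, 0, 0, 0, 0, -1],
    [0, 0, 0, 0, 0, 0, -1],
  ],
)

```text
t: 5.85
tcp_pos: [0.4443, -0.1153, 0.1043]
tool_rot: [-0.134, 0.982, -0.018, -0.128]
force: [-0.7, 0.1, -1.9]
finger_gap: 0.403
gripper_force: 61.8
```

```bash
python3 -c "
from h import *
go(.4429,-.1137,.0896,15.7,15)
a=snap('top');b=snap('scene')
c=lambda s,r:cv2.resize(cv2.cvtColor(s['image'],cv2.COLOR_RGB2BGR)[r[1]:r[3],r[0]:r[2]],(400,400),interpolation=cv2.INTER_CUBIC)
cv2.imwrite('pics/h1.png',np.hstack([c(a,(120,190,210,280)),c(b,(140,150,230,240))]))"
```

```text
t 5.85 pos [ 0.4443 -0.1153  0.1043] F [-0.7  0.1 -1.9] gap 0.403
shift mm [-2.84  1.89 14.5 ]
turn [ 0.03  0.11 -0.14]
```

View pics/h1.png

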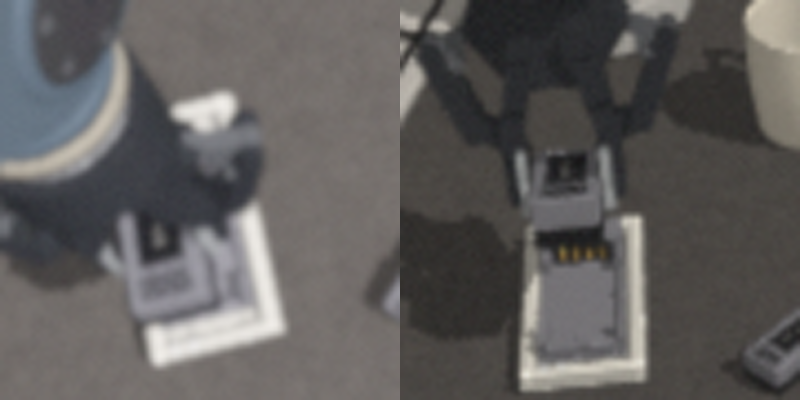

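```bash
python3 - <<'E'
from h import *
s0=manip.sense();T=R.from_quat(s0['tool_rot']);p=s0['tcp_pos']
for n in('top','scene'):
    s=load(n);W=world(s);t=T.inv().apply((W-p).reshape(-1,3))*1000
    P=np.stack([-t[:,0]-3.2,t[:,1],-t[:,2]+19.3],-1);ok=s['z_map'].ravel()>0
    v,u=np.mgrid[:384,:512];v=v.ravel();u=u.ravel()
    m=ok&(P[:,0]>-50)&(P[:,0]<-16)&(abs(P[:,1])<30)&(P[:,2]>20)&(P[:,2]<36)
    q=P[m];print(n,m.sum(),'z top med',np.median(q[:,2]).round(1),'u',u[m].min(),u[m].max(),'v',v[m].min(),v[m].max())
    q=q[q[:,2]>24]
    print(' y edges by x-band:',[(a,q[abs(q[:,0]-a)<2.5][:,1].min().round(1),q[abs(q[:,0]-a)<2.5][:,1].max().round(1)) for a in(-20,-25,-30,-35) if (abs(q[:,0]-a)<2.5).sum()>3],' x min over y bands',[(b,q[abs(q[:,1]-b)<3][:,0].min().round(1)) for b in(-12,-6,0,6,12) if (abs(q[:,1]-b)<3).sum()>0])
    print(' min rect',cv2.minAreaRect(q[:,:2].astype(np.float32)))
    m=ok&(P[:,0]>-50)&(P[:,0]<-30)&(abs(P[:,1])<30)&(P[:,2]>-5)&(P[:,2]<22); q=P[m]
    if m.sum()>5: print(' heel face n',m.sum(),'x med',np.median(q[:,0]).round(1),'y range',np.percentile(q[:,1],[1,99]).round(1),'z',q[:,2].min().round(1))
E
```

```text
top 204 z top med 28.6 u 148 167 v 247 261
 y edges by x-band: [(-20, np.float64(-19.4), np.float64(15.6)), (-25, np.float64(-19.8), np.float64(14.5)), (-30, np.float64(-19.3), np.float64(16.2)), (-35, np.float64(-19.9), np.float64(16.0))]  x min over y bands [(-12, np.float64(-36.9)), (-6, np.float64(-37.0)), (0, np.float64(-37.3)), (6, np.float64(-36.7)), (12, np.float64(-37.5))]
 min rect ((-26.680299758911133, -1.797018051147461), (21.40818214416504, 36.00236892700195), 0.5699443221092224)
 heel face n 59 x med -36.5 y range [-19.9  14.4] z 0.1
scene 113 z top med 26.9 u 167 185 v 188 198
 y edges by x-band: [(-20, np.float64(-19.1), np.float64(19.5)), (-25, np.float64(-19.4), np.float64(15.0)), (-30, np.float64(-19.4), np.float64(14.5)), (-35, np.float64(-19.5), np.float64(14.2))]  x min over y bands [(-12, np.float64(-38.5)), (-6, np.float64(-40.1)), (0, np.float64(-39.1)), (6, np.float64(-39.3)), (12, np.float64(-40.8))]
 min rect ((-28.429668426513672, -1.2418937683105469), (41.566715240478516, 24.7270450592041), 89.88040161132812)
 heel face n 137 x med -38.2 y range [-19.8  15.5] z -0.3
```

Both cameras see the held pack 2 mm to the -y side of where the tool has it, so I'll correct the charger by the same amount. That puts the cradle centre about 405 mm along the charger axis, with the bay's centreline at -227.2 across.

```bash
cat >> h.py <<'E'
ex=np.array([.9627,.2706]);ey=np.array([-.2706,.9627])
def st(hist=None):
    s=manip.sense();p=s['tcp_pos'];T=R.from_quat(s['tool_rot'])
    G=T*R.from_matrix(np.diag([-1,1,-1.]));e=G.as_euler('ZYX',degrees=True)
    nb=p*1000+G.apply([42.2,0,-19.3])
    F=s['force'];M=s['ft_torque']
    print('t %.2f yaw %.2f tilt %.2f roll %.2f'%(s['t'],*e),'tcp',[round(float(v),2) for v in(ex@p[:2]*1000,ey@p[:2]*1000,p[2]*1000)],'nose-bottom cradle x %.2f y %.2f z %.2f'%(ex@nb[:2]-405,ey@nb[:2]+227.2,nb[2]-10),'F ex %.1f ey %.1f z %.1f'%(ex@F[:2],ey@F[:2],F[2]),'M',M.round(2),'gap',round(s['finger_gap'],3),'grip',round(s['gripper_force'],1))
def nose(x,y,z,tilt,yaw=15.7):
    "tool shift/turn that puts the nose bottom at cradle x,y,z (mm) with this tilt"
    G=R.from_euler('ZYX',[yaw,tilt,0],degrees=True);w=(405+x)*ex+(-227.2+y)*ey
    p=(np.array([*w,z+10])-G.apply([42.2,0,-19.3]))/1000; go(*p,yaw,tilt)
E
python3 -c "
from h import *
st();nose(25,0,20,15)"
```

```text
t 5.95 yaw 15.52 tilt 14.97 roll 0.04 tcp [395.37, -230.62, 104.64] nose-bottom cradle x 26.15 y -3.52 z 65.09 F ex -1.1 ey 0.4 z -3.1 M [ 0.14 -0.24 -0.08] gap 0.409 grip 61.8
t 5.95 pos [ 0.443  -0.115   0.1046] F [-1.2  0.1 -3.1] gap 0.409
shift mm [-10.55   3.39  43.84]
turn [ 0.08  0.03 -0.17]
```

Call:
drive_tool(
  plan=[
    [-0.005, 0.0034, 0.02, 0, 0, -0.17, -1],
    [-0.0055, 0, 0.02, 0, 0, 0, -1],
    [0, 0, 0.004, 0, 0, 0, -1],
    [0, 0, 0, 0, 0, 0, -1],
    [0, 0, 0, 0, 0, 0, -1],
  ],
)

```text
t: 6.45
tcp_pos: [0.4416, -0.1121, 0.0601]
tool_rot: [-0.136, 0.982, -0.018, -0.129]
force: [-0.6, 0.5, -3.2]
finger_gap: 0.408
gripper_force: 61.7
```

```bash
python3 -c "
from h import *
st();nose(25,0,8,15)"
```

```text
t 6.45 yaw 15.71 tilt 14.96 roll 0.02 tcp [394.83, -227.45, 60.11] nose-bottom cradle x 25.62 y -0.24 z 20.58 F ex -0.4 ey 0.6 z -3.2 M [ 0.08 -0.26 -0.03] gap 0.408 grip 61.7
t 6.45 pos [ 0.4416 -0.1121  0.0601] F [-0.6  0.5 -3.2] gap 0.408
shift mm [-2.67  0.25 12.28]
turn [0.01 0.04 0.01]
```

Call:
drive_tool(
  plan=[
    [-0.0011, 0.0002, 0.004, 0, 0, 0, -1],
    [-0.0006, 0, 0.0025, 0, 0, 0, -1],
    [-0.0005, 0, 0.002, 0, 0, 0, -1],
    [-0.0005, 0, 0.002, 0, 0, 0, -1],
    [-0.0005, 0, 0.002, 0, 0, 0, -1],
    [0, 0, 0, 0, 0, 0, -1],
    [0, 0, 0, 0, 0, 0, -1],
  ],
)

```text
t: 7.15
tcp_pos: [0.4414, -0.1116, 0.0465]
tool_rot: [-0.136, 0.982, -0.018, -0.129]
force: [0.7, -0.6, -4.0]
finger_gap: 0.41
gripper_force: 61.8
```

```bash
python3 -c "
from h import *
st();nose(25,0,2,15)"
```

```text
t 7.15 yaw 15.76 tilt 15.00 roll 0.04 tcp [394.77, -226.92, 46.49] nose-bottom cradle x 25.54 y 0.33 z 6.93 F ex 0.5 ey -0.8 z -4.0 M [-0.01 -0.32 -0.02] gap 0.41 grip 61.8
t 7.15 pos [ 0.4414 -0.1116  0.0465] F [ 0.7 -0.6 -4. ] gap 0.41
shift mm [-0.76 -0.29  4.9 ]
turn [ 0.03 -0.    0.06]
```

Call:
drive_tool(
  plan=[
    [-0.0004, -0.0003, 0.0015, 0, 0, 0, -1],
    [-0.0004, 0, 0.0015, 0, 0, 0, -1],
    [-0.0003, 0, 0.001, 0, 0, 0, -1],
    [-0.0002, 0, 0.0007, 0, 0, 0, -1],
    [0, 0, 0, 0, 0, 0, -1],
    [0, 0, 0, 0, 0, 0, -1],
  ],
)

```text
t: 7.75
tcp_pos: [0.4415, -0.1119, 0.0417]
tool_rot: [-0.136, 0.982, -0.017, -0.129]
force: [0.4, -0.1, -3.5]
finger_gap: 0.408
gripper_force: 61.8
```

```bash
python3 -c "
from h import *
st();nose(30,0,1.5,15)"
```

```text
t 7.75 yaw 15.75 tilt 15.00 roll 0.05 tcp [394.76, -227.16, 41.7] nose-bottom cradle x 25.53 y 0.09 z 2.14 F ex 0.4 ey -0.2 z -3.5 M [ 0.07 -0.24 -0.02] gap 0.408 grip 61.8
t 7.75 pos [ 0.4415 -0.1119  0.0417] F [ 0.4 -0.1 -3.5] gap 0.408
shift mm [-4.49 -0.05 -0.54]
turn [ 0.03 -0.    0.05]
```

Call:
drive_tool(
  plan=[
    [-0.0001, 0, 0.0005, 0, 0, 0, -1],
    [-0.0001, 0, 0.0005, 0, 0, 0, -1],
    [-0.0001, 0, 0.0005, 0, 0, 0, -1],
    [0, 0, 0, 0, 0, 0, -1],
  ],
)

```text
t: 8.15
tcp_pos: [0.4414, -0.1118, 0.0401]
tool_rot: [-0.136, 0.982, -0.017, -0.129]
force: [-0.0, -1.0, -3.5]
finger_gap: 0.412
gripper_force: 61.8
```

```bash
python3 -c "
from h import *
st()"
```

```text
t 8.15 yaw 15.76 tilt 15.01 roll 0.05 tcp [394.63, -227.11, 40.14] nose-bottom cradle x 25.40 y 0.15 z 0.57 F ex -0.3 ey -1.0 z -3.5 M [ 0.06 -0.24  0.04] gap 0.412 grip 61.8
```

Call:
drive_tool(
  plan=[
    [-0.0014, 0, -0.0004, 0, 0, 0, -1],
    [-0.0014, 0, -0.0004, 0, 0, 0, -1],
    [-0.001, 0, -0.0003, 0, 0, 0, -1],
    [-0.0005, 0, -0.0001, 0, 0, 0, -1],
    [0, 0, 0, 0, 0, 0, -1],
  ],
)

```text
t: 8.65
tcp_pos: [0.4458, -0.1107, 0.0402]
tool_rot: [-0.136, 0.982, -0.018, -0.129]
force: [-0.1, 0.3, -3.6]
finger_gap: 0.407
gripper_force: 61.8
```

```bash
python3 -c "
from h import *
st()"
```

```text
t 8.65 yaw 15.76 tilt 14.99 roll 0.04 tcp [399.26, -227.19, 40.24] nose-bottom cradle x 30.03 y 0.06 z 0.68 F ex -0.1 ey 0.3 z -3.6 M [ 0.09 -0.23 -0.02] gap 0.407 grip 61.8
```

Call:
drive_tool(
  plan=[
    [-0.0007, 0, -0.0002, 0, 0, 0, -1],
    [-0.0007, 0, -0.0002, 0, 0, 0, -1],
    [-0.0007, 0, -0.0002, 0, 0, 0, -1],
    [0, 0, 0, 0, 0, 0, -1],
  ],
)

```text
t: 9.05
tcp_pos: [0.4475, -0.1101, 0.0403]
tool_rot: [-0.136, 0.982, -0.017, -0.13]
force: [-0.2, -1.0, -3.7]
finger_gap: 0.406
gripper_force: 61.8
```

```bash
python3 -c "
from h import *
st()"
```

```text
t 9.05 yaw 15.76 tilt 15.04 roll 0.06 tcp [401.06, -227.08, 40.25] nose-bottom cradle x 31.80 y 0.17 z 0.66 F ex -0.5 ey -0.9 z -3.7 M [ 0.01 -0.1  -0.01] gap 0.406 grip 61.8
```

Call:
drive_tool(
  plan=[
    [-0.0007, 0, -0.0002, 0, 0, 0, -1],
    [-0.0007, 0, -0.0002, 0, 0, 0, -1],
    [-0.0005, 0, -0.0001, 0, 0, 0, -1],
    [0, 0, 0, 0, 0, 0, -1],
  ],
)

```text
t: 9.45
tcp_pos: [0.449, -0.1096, 0.0403]
tool_rot: [-0.136, 0.982, -0.017, -0.13]
force: [-2.5, -2.4, -2.6]
finger_gap: 0.41
gripper_force: 61.8
```

```bash
python3 -c "
from h import *
st()"
```

```text
t 9.45 yaw 15.77 tilt 15.09 roll 0.08 tcp [402.64, -227.01, 40.28] nose-bottom cradle x 33.36 y 0.26 z 0.66 F ex -3.1 ey -1.6 z -2.6 M [-0.37  0.29 -0.02] gap 0.41 grip 61.8
```

Call:
drive_tool(
  plan=[
    [-0.0006, -0.0002, -0.0002, 0, 0, 0, -1],
    [-0.0006, -0.0002, -0.0002, 0, 0, 0, -1],
    [-0.0006, 0, -0.0001, 0, 0, 0, -1],
    [0, 0, 0, 0, 0, 0, -1],
    [0, 0, 0, 0, 0, 0, -1],
  ],
)

```text
t: 9.95
tcp_pos: [0.4506, -0.1092, 0.0403]
tool_rot: [-0.136, 0.982, -0.017, -0.131]
force: [-5.2, -2.4, -3.0]
finger_gap: 0.406
gripper_force: 61.8
```

```bash
python3 -c "
from h import *
st()"
```

```text
t 9.95 yaw 15.78 tilt 15.13 roll 0.11 tcp [404.23, -227.08, 40.28] nose-bottom cradle x 34.94 y 0.21 z 0.64 F ex -5.6 ey -0.9 z -3.0 M [-0.3   0.6  -0.04] gap 0.406 grip 61.8
```

Call:
drive_tool(
  plan=[
    [-0.0006, -0.0001, -0.0002, 0, 0, 0, -1],
    [-0.0006, -0.0001, -0.0002, 0, 0, 0, -1],
    [-0.0006, 0, -0.0001, 0, 0, 0, -1],
    [0, 0, 0, 0, 0, 0, -1],
    [0, 0, 0, 0, 0, 0, -1],
  ],
)

```text
t: 10.45
tcp_pos: [0.4517, -0.1089, 0.0403]
tool_rot: [-0.136, 0.982, -0.017, -0.131]
force: [-4.8, -2.4, -1.8]
finger_gap: 0.407
gripper_force: 61.8
```

```bash
python3 -c "
from h import *
st();nose(37.0,0.1,0.6,11)"
```

```text
t 10.45 yaw 15.79 tilt 15.22 roll 0.14 tcp [405.37, -227.05, 40.32] nose-bottom cradle x 36.03 y 0.25 z 0.62 F ex -5.2 ey -1.0 z -1.8 M [-0.46  0.77 -0.  ] gap 0.407 grip 61.8
t 10.45 pos [ 0.4517 -0.1089  0.0403] F [-4.8 -2.4 -1.8] gap 0.407
shift mm [ 0.36 -0.06  2.92]
turn [ 0.12 -4.22  0.09]
```

Call:
drive_tool(
  plan=[
    [0.0001, 0, 0.0007, 0.03, -1.05, 0, -1],
    [0.0001, 0, 0.0007, 0.03, -1.05, 0, -1],
    [0.0001, 0, 0.0007, 0.03, -1.05, 0, -1],
    [0.0001, 0, 0.0007, 0.03, -1.05, 0, -1],
    [0, 0, 0, 0, 0, 0, -1],
    [0, 0, 0, 0, 0, 0, -1],
  ],
)

```text
t: 11.05
tcp_pos: [0.4505, -0.1092, 0.0375]
tool_rot: [-0.137, 0.986, -0.013, -0.095]
force: [-6.6, -3.0, -3.8]
finger_gap: 0.406
gripper_force: 61.6
```

```bash
python3 -c "
from h import *
st();nose(38.5,0.1,0.6,11)"
```

```text
t 11.05 yaw 15.77 tilt 11.02 roll 0.05 tcp [404.18, -227.0, 37.51] nose-bottom cradle x 36.91 y 0.26 z 0.49 F ex -7.1 ey -1.1 z -3.8 M [-0.47  0.83 -0.04] gap 0.406 grip 61.6
t 11.05 pos [ 0.4505 -0.1092  0.0375] F [-6.6 -3.  -3.8] gap 0.406
shift mm [-1.54 -0.11 -0.39]
turn [ 0.03 -0.02  0.07]
```

```bash
python3 -c "
from h import *
nose(39.3,0.0,0.6,8)"
```

```text
t 11.05 pos [ 0.4505 -0.1092  0.0375] F [-6.6 -3.  -3.8] gap 0.406
shift mm [-1.37 -0.21  1.69]
turn [ 0.03 -3.02  0.07]
```

Call:
drive_tool(
  plan=[
    [-0.0004, -0.0001, 0.0004, 0, -0.75, 0.02, -1],
    [-0.0004, -0.0001, 0.0004, 0, -0.75, 0.02, -1],
    [-0.0004, -0.0001, 0.0004, 0, -0.75, 0.02, -1],
    [-0.0003, 0, 0.0004, 0, -0.75, 0, -1],
    [0, 0, 0, 0, 0, 0, -1],
    [0, 0, 0, 0, 0, 0, -1],
  ],
)

```text
t: 11.65
tcp_pos: [0.451, -0.109, 0.0355]
tool_rot: [-0.136, 0.988, -0.009, -0.07]
force: [-7.4, -3.2, -3.8]
finger_gap: 0.408
gripper_force: 61.5
```

```bash
python3 -c "
from h import *
st();st();nose(40.3,0.0,0.6,8)"
```

```text
t 11.65 yaw 15.73 tilt 8.12 roll 0.09 tcp [404.66, -226.96, 35.49] nose-bottom cradle x 38.72 y 0.29 z 0.42 F ex -8.0 ey -1.1 z -3.8 M [-0.71  1.15 -0.11] gap 0.408 grip 61.5
t 11.65 yaw 15.73 tilt 8.12 roll 0.09 tcp [404.66, -226.96, 35.49] nose-bottom cradle x 38.72 y 0.29 z 0.42 F ex -8.0 ey -1.1 z -3.8 M [-0.71  1.15 -0.11] gap 0.408 grip 61.5
t 11.65 pos [ 0.451  -0.109   0.0355] F [-7.4 -3.2 -3.8] gap 0.408
shift mm [-1.51 -0.24 -0.32]
turn [ 0.09 -0.12  0.03]
```

Call:
drive_tool(
  plan=[
    [-0.0006, -0.0002, -0.0001, 0, 0, 0, -1],
    [-0.0006, -0.0001, -0.0001, 0, 0, 0, -1],
    [-0.0005, 0, 0, 0, 0, 0, -1],
    [0, 0, 0, 0, 0, 0, -1],
    [0, 0, 0, 0, 0, 0, -1],
  ],
)

```text
t: 12.15
tcp_pos: [0.4521, -0.1087, 0.0355]
tool_rot: [-0.137, 0.988, -0.009, -0.071]
force: [-8.0, -3.8, -3.6]
finger_gap: 0.406
gripper_force: 61.5
```

```bash
python3 -c "
from h import *
st();nose(40.6,0.0,0.6,5)"
```

```text
t 12.15 yaw 15.75 tilt 8.20 roll 0.13 tcp [405.84, -226.98, 35.48] nose-bottom cradle x 39.86 y 0.30 z 0.36 F ex -8.8 ey -1.5 z -3.6 M [-0.78  1.31 -0.05] gap 0.406 grip 61.5
t 12.15 pos [ 0.4521 -0.1087  0.0355] F [-8.  -3.8 -3.6] gap 0.406
shift mm [ 0.31 -0.22  2.04]
turn [ 0.12 -3.2   0.05]
```

Call:
drive_tool(
  plan=[
    [-0.0004, -0.0001, 0.0002, 0, -0.5, 0, -1],
    [-0.0004, -0.0001, 0.0003, 0, -0.5, 0, -1],
    [-0.0002, 0, 0.0003, 0, -0.5, 0, -1],
    [0, 0, 0, 0, 0, 0, -1],
    [0, 0, 0, 0, 0, 0, -1],
  ],
)

```text
t: 12.65
tcp_pos: [0.4525, -0.1086, 0.0345]
tool_rot: [-0.137, 0.989, -0.007, -0.058]
force: [-9.5, -5.5, -3.2]
finger_gap: 0.408
gripper_force: 61.6
```

```bash
python3 -c "
from h import *
st();nose(41,0.1,0.5,5)"
```

```text
t 12.65 yaw 15.75 tilt 6.74 roll 0.17 tcp [406.28, -226.96, 34.46] nose-bottom cradle x 40.92 y 0.33 z 0.34 F ex -10.6 ey -2.7 z -3.2 M [-0.94  1.42 -0.13] gap 0.408 grip 61.6
t 12.65 pos [ 0.4525 -0.1086  0.0345] F [-9.5 -5.5 -3.2] gap 0.408
shift mm [ 0.5  -0.15  1.12]
turn [ 0.16 -1.75  0.05]
```

Call:
drive_tool(
  plan=[
    [0.0001, -0.0002, 0.0004, 0.05, -0.6, 0, -1],
    [0.0001, -0.0002, 0.0004, 0.05, -0.6, 0, -1],
    [0.0001, 0, 0.0004, 0.05, -0.6, 0, -1],
    [0, 0, 0, 0, 0, 0, -1],
    [0, 0, 0, 0, 0, 0, -1],
  ],
)

```text
t: 13.15
tcp_pos: [0.452, -0.1087, 0.0332]
tool_rot: [-0.137, 0.99, -0.005, -0.043]
force: [-10.0, -3.9, -3.3]
finger_gap: 0.406
gripper_force: 61.6
```

```bash
python3 -c "
from h import *
st();nose(40.7,0.1,0.4,3)"
```

```text
t 13.15 yaw 15.74 tilt 4.96 roll 0.06 tcp [405.74, -226.99, 33.17] nose-bottom cradle x 41.11 y 0.26 z 0.30 F ex -10.7 ey -1.1 z -3.3 M [-0.72  1.56 -0.05] gap 0.406 grip 61.6
t 13.15 pos [ 0.452  -0.1087  0.0332] F [-10.   -3.9  -3.3] gap 0.406
shift mm [ 1.05 -0.12  1.38]
turn [ 0.06 -1.96  0.04]
```

Call:
drive_tool(
  plan=[
    [0.0003, 0, 0.0004, 0, -0.65, 0, -1],
    [0.0003, -0.0001, 0.0005, 0, -0.65, 0, -1],
    [0.0003, 0, 0.0005, 0, -0.65, 0, -1],
    [0, 0, 0, 0, 0, 0, -1],
    [0, 0, 0, 0, 0, 0, -1],
  ],
)

```text
t: 13.65
tcp_pos: [0.4513, -0.1089, 0.0317]
tool_rot: [-0.137, 0.99, -0.003, -0.026]
force: [-9.6, -5.1, -5.1]
finger_gap: 0.407
gripper_force: 61.6
```

```bash
python3 -c "
from h import *
st();nose(40.6,0.1,0.2,1)"
```

```text
t 13.65 yaw 15.74 tilt 2.98 roll 0.07 tcp [404.95, -226.96, 31.74] nose-bottom cradle x 41.09 y 0.30 z 0.28 F ex -10.6 ey -2.3 z -5.1 M [-0.73  1.48 -0.12] gap 0.407 grip 61.6
t 13.65 pos [ 0.4513 -0.1089  0.0317] F [-9.6 -5.1 -5.1] gap 0.407
shift mm [ 1.12 -0.15  1.57]
turn [ 0.07 -1.98  0.04]
```

Call:
drive_tool(
  plan=[
    [0.0004, 0, 0.0005, 0, -0.65, 0, -1],
    [0.0004, -0.0001, 0.0005, 0, -0.65, 0, -1],
    [0.0003, 0, 0.0005, 0, -0.65, 0, -1],
    [0, 0, 0, 0, 0, 0, -1],
    [0, 0, 0, 0, 0, 0, -1],
  ],
)

```text
t: 14.15
tcp_pos: [0.4504, -0.1092, 0.0303]
tool_rot: [-0.137, 0.991, -0.0, -0.009]
force: [-9.6, -4.0, -5.3]
finger_gap: 0.409
gripper_force: 61.6
```

```bash
python3 -c "
from h import *
st();nose(40.5,0.1,0,0)"
```

```text
t 14.15 yaw 15.73 tilt 0.99 roll 0.08 tcp [404.09, -227.0, 30.25] nose-bottom cradle x 40.96 y 0.24 z 0.23 F ex -10.3 ey -1.2 z -5.3 M [-0.64  1.47 -0.09] gap 0.409 grip 61.6
t 14.15 pos [ 0.4504 -0.1092  0.0303] F [-9.6 -4.  -5.3] gap 0.409
shift mm [ 0.77 -0.1   0.96]
turn [ 0.08 -0.99  0.03]
```

Call:
drive_tool(
  plan=[
    [0.0004, -0.0001, 0.0005, 0.04, -0.5, 0, -1],
    [0.0004, 0, 0.0005, 0.04, -0.5, 0, -1],
    [0, 0, 0.0003, 0, 0, 0, -1],
    [0, 0, 0, 0, 0, 0, -1],
    [0, 0, 0, 0, 0, 0, -1],
  ],
)

```text
t: 14.65
tcp_pos: [0.45, -0.1093, 0.0293]
tool_rot: [-0.137, 0.991, -0.0, 0.001]
force: [-9.0, -3.1, -1.2]
finger_gap: 0.409
gripper_force: 62.1
```

```bash
python3 -c "
from h import *
st();nose(39.5,0.1,0,0)"
```

```text
t 14.65 yaw 15.73 tilt -0.06 roll -0.02 tcp [403.64, -227.04, 29.31] nose-bottom cradle x 40.87 y 0.17 z 0.05 F ex -9.5 ey -0.5 z -1.2 M [-0.43  1.42 -0.14] gap 0.409 grip 62.1
t 14.65 pos [ 0.45   -0.1093  0.0293] F [-9.  -3.1 -1.2] gap 0.409
shift mm [ 1.34 -0.06  0.01]
turn [-0.02  0.06  0.03]
```

Call:
drive_tool(
  plan=[
    [0.0005, 0, 0, 0, 0, 0, -1],
    [0.0005, 0, 0, 0, 0, 0, -1],
    [0.0004, 0, 0.0001, 0, 0, 0, -1],
    [0, 0, 0, 0, 0, 0, -1],
    [0, 0, 0, 0, 0, 0, -1],
  ],
)

```text
t: 15.15
tcp_pos: [0.4492, -0.1096, 0.0293]
tool_rot: [-0.137, 0.991, -0.0, 0.001]
force: [-6.9, -1.0, -2.2]
finger_gap: 0.406
gripper_force: 62.1
```

```bash
python3 -c "
from h import *
st()"
```

```text
t 15.15 yaw 15.72 tilt -0.12 roll -0.04 tcp [402.78, -227.08, 29.31] nose-bottom cradle x 40.02 y 0.12 z 0.09 F ex -6.9 ey 0.9 z -2.2 M [-0.13  1.14 -0.09] gap 0.406 grip 62.1
```

Call:
drive_tool(
  plan=[
    [0.0004, 0, 0, 0, 0, 0, -1],
    [0.0004, 0, 0, 0, 0, 0, -1],
    [0.0004, 0, 0, 0, 0, 0, -1],
    [0, 0, 0, 0, 0, 0, -1],
    [0, 0, 0, 0, 0, 0, -1],
  ],
)

```text
t: 15.65
tcp_pos: [0.4491, -0.1097, 0.0293]
tool_rot: [-0.136, 0.991, -0.0, 0.002]
force: [-4.5, 3.4, -1.6]
finger_gap: 0.408
gripper_force: 62.0
```

```bash
python3 -c "
from h import *
st()"
```

```text
t 15.65 yaw 15.69 tilt -0.23 roll -0.09 tcp [402.67, -227.13, 29.31] nose-bottom cradle x 39.95 y 0.04 z 0.18 F ex -3.4 ey 4.5 z -1.6 M [ 0.67  0.77 -0.05] gap 0.408 grip 62.0
```

Call:
drive_tool(
  plan=[
    [0.0005, 0.0005, 0, 0, 0, 0, -1],
    [0, 0, 0, 0, 0, 0, -1],
    [0, 0, 0, 0, 0, 0, -0.2],
    [0, 0, 0, 0, 0, 0, 0],
    [0, 0, 0, 0, 0, 0, 0.2],
    [0, 0, 0, 0, 0, 0, 0.2],
    [0, 0, 0, 0, 0, 0, 0.2],
    [0, 0, 0, 0, 0, 0, 0.2],
  ],
)

```text
t: 16.45
tcp_pos: [0.4508, -0.1115, 0.0297]
tool_rot: [-0.137, 0.991, -0.003, 0.004]
force: [0.3, 0.1, -0.0]
finger_gap: 0.603
gripper_force: 0.0
```

```bash
python3 -c "
from h import *
st()"
```

```text
t 16.45 yaw 15.72 tilt -0.46 roll -0.37 tcp [403.83, -229.34, 29.69] nose-bottom cradle x 41.18 y -2.25 z 0.74 F ex 0.3 ey 0.0 z -0.0 M [-0.02  0.03 -0.01] gap 0.603 grip 0.0
```

Call:
drive_tool(
  plan=[
    [0, 0.002, -0.005, 0, 0, 0, 0.2],
    [0, 0, -0.03, 0, 0, 0, 0.2],
    [0, 0, -0.04, 0, 0, 0, 0.2],
    [0.03, 0, -0.04, 0, 0, 0, -0.5],
    [0.0, 0, -0.04, 0, 0, 0, -1],
    [0, 0, 0, 0, 0, 0, -1],
  ],
)

```text
t: 17.05
tcp_pos: [0.4214, -0.118, 0.1888]
tool_rot: [-0.137, 0.991, -0.006, 0.008]
force: [0.9, -1.4, 1.1]
finger_gap: 0.094
gripper_force: 0.0
```

```bash
python3 - <<'E'
from h import *
st();a=snap('top');b=snap('scene')
c=lambda s,r:cv2.resize(cv2.cvtColor(s['image'],cv2.COLOR_RGB2BGR)[r[1]:r[3],r[0]:r[2]],(400,400),interpolation=cv2.INTER_CUBIC)
cv2.imwrite('pics/h2.png',np.hstack([c(a,(120,190,210,280)),c(b,(140,170,210,240))]))
for n,s,bias in(('top',a,(2.2,-1.8)),('scene',b,(.3,-2.3))):
    W=world(s)*1000;x=W[...,:2]@ex-405-bias[0];y=W[...,:2]@ey+227.2-bias[1];z=W[...,2]-10
    m=(abs(y)<14)&(s['z_map']>0)&(z<45)
    print(n,[(k,z[m&(abs(x-k)<3)].mean().round(1),(m&(abs(x-k)<3)).sum()) for k in range(-48,49,6)])
E
```

```text
t 17.05 yaw 15.71 tilt -0.83 roll -0.75 tcp [373.75, -227.67, 188.8] nose-bottom cradle x 11.23 y -0.72 z 160.12 F ex 0.5 ey -1.6 z 1.1 M [-0.03  0.02  0.07] gap 0.094 grip 0.0
top [(-48, np.float64(-3.4), np.int64(31)), (-42, np.float64(10.9), np.int64(47)), (-36, np.float64(28.3), np.int64(36)), (-30, np.float64(29.7), np.int64(33)), (-24, np.float64(29.1), np.int64(8)), (-18, np.float64(nan), np.int64(0)), (-12, np.float64(nan), np.int64(0)), (-6, np.float64(nan), np.int64(0)), (0, np.float64(nan), np.int64(0)), (6, np.float64(28.5), np.int64(1)), (12, np.float64(28.4), np.int64(21)), (18, np.float64(29.3), np.int64(35)), (24, np.float64(28.6), np.int64(31)), (30, np.float64(19.7), np.int64(19)), (36, np.float64(19.6), np.int64(37)), (42, np.float64(20.8), np.int64(33)), (48, np.float64(20.6), np.int64(23))]
scene [(-48, np.float64(4.4), np.int64(18)), (-42, np.float64(11.2), np.int64(71)), (-36, np.float64(20.9), np.int64(61)), (-30, np.float64(27.9), np.int64(18)), (-24, np.float64(28.0), np.int64(16)), (-18, np.float64(28.0), np.int64(22)), (-12, np.float64(28.6), np.int64(21)), (-6, np.float64(27.9), np.int64(16)), (0, np.float64(28.0), np.int64(20)), (6, np.float64(28.2), np.int64(16)), (12, np.float64(28.7), np.int64(23)), (18, np.float64(28.5), np.int64(11)), (24, np.float64(27.9), np.int64(16)), (30, np.float64(27.6), np.int64(3)), (36, np.float64(20.7), np.int64(5)), (42, np.float64(19.7), np.int64(18)), (48, np.float64(19.5), np.int64(10))]<stdin>:8: RuntimeWarning: Mean of empty slice.
  ret = ret.dtype.type(ret / rcount)
```

View pics/h2.png

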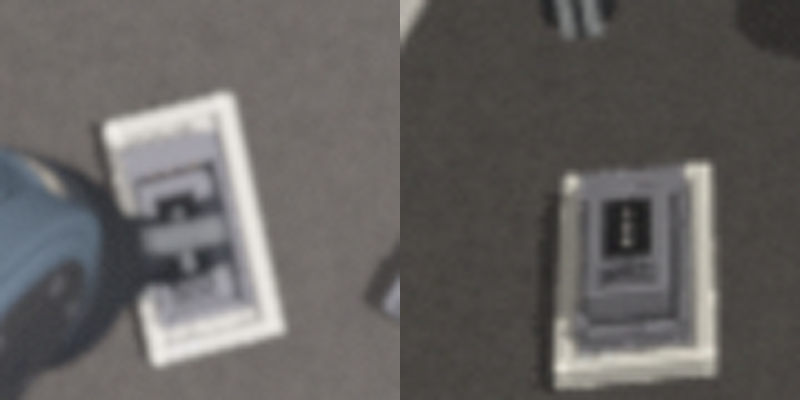

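The pack lies level: its top is 28.0–28.5 mm above the bay floor all along, and the heel is behind the stop. I'll make sure with a gentle press near the heel, using shut fingertips.

Call:
drive_tool(
  plan=[
    [-0.004, 0.0005, 0.03, 0.7, 0.8, 0, -1],
    [0, 0, 0.045, 0, 0, 0, -1],
    [0, 0, 0.04, 0, 0, 0, -1],
    [0, 0, 0.012, 0, 0, 0, -1],
    [0, 0, 0, 0, 0, 0, -1],
    [0, 0, 0, 0, 0, 0, -1],
  ],
)

```text
t: 17.75
tcp_pos: [0.4226, -0.1167, 0.0564]
tool_rot: [-0.137, 0.991, -0.008, -0.003]
force: [0.6, -0.6, -0.9]
finger_gap: -0.002
gripper_force: 0.0
```

```bash
python3 -c "
from h import *
st()"
```

```text
t 17.75 yaw 15.73 tilt 0.51 roll -0.90 tcp [375.29, -226.68, 56.39] nose-bottom cradle x 12.32 y 0.24 z 26.71 F ex 0.4 ey -0.7 z -0.9 M [-0.01 -0.01  0.03] gap -0.002 grip 0.0
```

Call:
drive_tool(
  plan=[
    [-0.003, 0, 0.0015, 0, 0, 0, -1],
    [0, 0, 0.001, 0, 0, 0, -1],
    [0, 0, 0.001, 0, 0, 0, -1],
    [0, 0, 0.001, 0, 0, 0, -1],
    [0, 0, 0, 0, 0, 0, -1],
  ],
)

```text
t: 18.25
tcp_pos: [0.4262, -0.1165, 0.0531]
tool_rot: [-0.137, 0.991, -0.009, -0.002]
force: [-0.0, 0.8, 0.0]
finger_gap: 0.003
gripper_force: 0.0
```

```bash
python3 -c "
from h import *
st()"
```

```text
t 18.25 yaw 15.72 tilt 0.38 roll -1.03 tcp [378.8, -227.46, 53.06] nose-bottom cradle x 15.87 y -0.59 z 23.48 F ex 0.2 ey 0.8 z 0.0 M [-0.01  0.02  0.  ] gap 0.003 grip 0.0
```

Call:
drive_tool(
  plan=[
    [0, 0, 0.0007, 0, 0, 0, -1],
    [0, 0, 0.0007, 0, 0, 0, -1],
    [0, 0, 0.0006, 0, 0, 0, -1],
    [0, 0, 0, 0, 0, 0, -1],
  ],
)

```text
t: 18.65
tcp_pos: [0.4262, -0.1165, 0.052]
tool_rot: [-0.137, 0.991, -0.01, -0.002]
force: [-1.4, 1.7, 13.2]
finger_gap: 0.001
gripper_force: 6.6
```

```bash
python3 -c "
from h import *
st()"
```

```text
t 18.65 yaw 15.72 tilt 0.36 roll -1.06 tcp [378.75, -227.46, 51.95] nose-bottom cradle x 15.83 y -0.60 z 22.39 F ex -0.9 ey 2.0 z 13.2 M [ 0.19  0.22 -0.02] gap 0.001 grip 6.6
```

At 13 N the fingertips met solid resistance with the TCP at 52.0 mm. That puts the pack's top at 38.0 mm, exactly home. I'll retract now.

Call:
drive_tool(
  plan=[
    [0, 0, -0.005, 0, 0, 0, -1],
    [0, 0, -0.03, 0, 0, 0, -1],
    [0, 0, -0.04, 0, 0, 0, -1],
    [0.03, 0, -0.04, 0, 0, 0, -1],
    [0, 0, -0.03, 0, 0, 0, -1],
    [0, 0, 0, 0, 0, 0, -1],
    [0, 0, 0, 0, 0, 0, -1],
  ],
)

```text
t: 19.35
tcp_pos: [0.3978, -0.122, 0.1965]
tool_rot: [-0.137, 0.991, -0.01, -0.001]
force: [-0.0, 1.3, 0.3]
finger_gap: -0.001
gripper_force: 0.0
```

```bash
python3 - <<'E'
from h import *
st();b=snap('scene')
W=world(b)*1000;x=W[...,:2]@ex-405-.3;y=W[...,:2]@ey+227.2+2.3;z=W[...,2]-10
m=(abs(z-28)<2.5)&(abs(y)<30)&(x>-45)&(x<32)
A=np.c_[x[m],y[m],np.ones(m.sum())];c=np.linalg.lstsq(A,z[m],rcond=None)[0]
print('plane slopes',c.round(4),'rect',cv2.minAreaRect(np.c_[x[m],y[m]].astype(np.float32)))
E
```

```text
t 19.35 yaw 15.71 tilt 0.32 roll -1.10 tcp [349.93, -225.11, 196.53] nose-bottom cradle x -12.98 y 1.72 z 167.00 F ex 0.3 ey 1.3 z 0.3 M [ 0.02 -0.05 -0.08] gap -0.001 grip 0.0
plane slopes [ 5.9000e-03 -1.2200e-02  2.7977e+01] rect ((-6.445119857788086, 1.0711250305175781), (35.35459899902344, 70.7853012084961), 89.46288299560547)
```

The pack is level (slopes under 0.013), its top is 28.0 mm above the bay floor, it's aligned with the bay, and the robot is clear of it. Handing in.

```bash
python3 -c "
from station import manip
print(manip.sign_off())"
```

```text
the job is handed in; nothing more can be done
None
```

The larger pack is seated flat and fully home in the charger's bay and released, with the arm clear, and the job was handed in at about 19 s; the sign-off returned no verdict.

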